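# Bolt the sample chest shut

### The arm

A 6-joint arm with a two-finger parallel gripper is mounted at the origin on a cart in front of the work surface, level with it; the furniture and walls round the work are solid. World frame = base frame: x ahead of the robot, y to its left, z up, the work surface at z = 0. Lengths are in m, angles in rad, forces in N, time in s.
With the tool pointing down it reaches from about 0.3 to 0.775 m from the base axis. Payload 14.6 kg.
Tool frame: the origin (TCP) lies midway between the tips of the shut fingers; the grasp point (between the pads) lies manip.hold_point_z behind it (manip.hold_point_z is the distance from the TCP to the grasp point, in m); x points along the fingers, z is the direction in which the jaws open and shut, and the axes are right-handed (so a half turn about x gives the same grasp; the last joint's range is limited). The gripper opens to 94 mm and grips with 3 to 60 N. Pads are 16 mm wide; open, the fingers measure 119 mm over their backs; the gripper's body (75 mm by 177 mm) begins 78 mm behind the grasp point.
Start: joints at [-1.215, 0.3, 1.521, -0, 1.321, -0.067], TCP at [0.226, -0.502, 0.205] pointing down, gripper open.
Joint ranges: [-3.03, 3.03], [-0.79, 2.21], [0.23, 2.52], [-1.04, 4.18], [0, 3.07], [-2.55, 2.55]. Speed limits (rad/s): [2.22, 2.22, 2.57, 3.14, 3.14, 3.14].

### API

Orientations are given as a 3x3 rotation matrix whose columns are the frame's x, y, z axes.
In Python, from bench import manip gives the robot as it stands.
- The arm moves only by the tool drive_tool, never from a script. Its argument "rows" is a list of rows, each a list of 4 numbers: the shift along the tool's x, y, z in mm, then the turn about the tool's x in rad. A call has 1 to 20 rows; each row is the pose to reach, as a shift and turn from the pose commanded when the call began, along the tool's axes at that moment; what a row does not reach only later rows make up. A row lasts 1/12 s, in which the tool goes at most 41.7 mm and 7.16 degrees, less where a joint would pass 70% of its speed; a pose out of reach is approached as far as the arm can. A call with a gripper value outside its range is refused whole. "fingers" is the opening, from -1 (shut) to 1 (fully open), set as the call begins (left out, the last holds). The fingers move at their own pace and stop on an object; "newtons" is the grip in N (left out, the last holds). Time passes only in rows, so rows that repeat a pose let the fingers close. It gives the time, the measured TCP pose, the force and the opening at its end, in the units of the state.
- manip.observe(): the state, without advancing time (a new reading comes with each control period).
- manip.capture(name): name is "scene" or "side" or "wrist"; returns a dict with "pixels" (420x560x3 uint8, blue, green, red), "z_map" (420x560 float32, m along the optical axis (not along the pixel's ray), 0 where there is no reading), "fovy" (degrees; the focal length in pixels is half the picture's height over the tangent of half this angle, whatever the lens; pixels are square), "cx", "cy" (the principal point, pixels), "xyz" and "attitude" of the camera in the world. Camera axes: x right, y up, looking along -z (the intrinsics and any distortion apply to the point x, -y, -z); pixel columns grow to the right and rows downward; lengths in m; the calibration is good to about 2 mm. A picture is of the moment at which its call begins.
- manip.sign_off(): hands the job in, once; it reports no verdict.
The state is a dict: "t": time; "joint_pos": joint angles; "dq": joint speeds; "tau": joint torques, N m; "tool_pos": TCP position; "eef_rot": TCP orientation; "ft_force": force on the tool from outside, world axes, zero at the start; "moment": the same for the moment, N m; "opening": finger opening in m.
Only numpy, scipy, OpenCV 4.12 (cv2) and the standard library are available. Lean on these libraries where they do the work, as an engineer would, in place of code of your own. Each camera call takes 0.05 s, during which the arm holds its last target. There are 200 camera calls.

### The job

Lock the sample chest with one hand, using the fingertips only: with one fingertip press the long spring catch bar on the lid fully down and keep it down while the other fingertip pushes the bolt's upright thumb plate until the bolt is fully home in the keep. Then let go, so that the catch springs back up and secures the bolt. Do not pick up or disturb anything that stands around or on the chest.

Things in the scene. Friction and masses are not known exactly. Their poses are not given: they have to be found in the camera images.
- chest: low grey sample chest fixed to the bench, 110 (its x) x 240 (its y) x 60 mm high, with a two-leaf aluminium lid (does not open). Origin at the centre of its underside, z up; at yaw 0 x points away from the robot, y to its left. A steel bolt on the lid slides along +y. Two fixed barrels carry its rod: chest x -7 to 17, y -78 to -68 and 13 to 21, tops at z 82 mm
- catch_top (a point): centre of the top face of the spring catch bar, at chest x -38, y -41 mm; axes as the chest's. The bar is 24 (x) x 108 mm (y), flat, along the lid's robot side; top at z 82 mm up, 72 mm fully down. It goes straight down and stays level wherever pressed; nothing stands over it
- catch (a joint): the catch bar's travel, m: 0 up, 0.010 fully down (hard stop). A spring holds it up, about 2 N at the top and 4.2 N fully down; let go, it springs back up unless the bolt stands part-way over its tooth
- catch_tooth (a point): middle of the top of the catch bar's tooth, which moves with the bar: a block 12 (x) x 26 mm (y) between bar and bolt, its top 4 mm above the bar's. While up it blocks the bolt's lug (8 mm long in y, chest z 80 to 88 mm, from the rod out to chest x -21 mm), which is free to pass once the bar is more than about 6 mm down
- thumb_plate (a point): centre of the face to be pushed (-y side) of the bolt's upright thumb plate; axes as the chest's; at chest x 32, z 84 mm, and y -45 mm with the bolt drawn. Plate 32 (x) x 8 (y) x 30 mm high, from z 69 to 99 mm. It lies 70 mm in x from the bar's middle line. Before its face (chest x over 18 mm) the lid is bare at z 60 mm for 70 mm
- bolt (a joint): the bolt's travel along the chest's +y, m: 0 fully drawn, 0.040 fully home (hard stop); at the start drawn (0 to 2 mm). Sliding takes about 2 N plus a little at speed; it stays where it is left
- keep (a point): middle of the keep, the block on the left leaf that the bolt's rod enters: 26 (x) x 14 (y) x 24 mm high, top at chest z 84 mm; chest x 5, y 39, z 74 mm; axes as the chest's
- reagent: small round reagent bottle with a white cap, 40 mm diameter, 62 mm tall, standing loose on the left leaf of the chest's lid; origin at the centre of its underside as it stands
- timer: white lab timer, 62 x 66 x 19 mm, lying on the bench to the right; origin at the centre of its underside as it stands
- petri: two stacked small petri dishes, 61 mm across, 30 mm high; origin at the centre of its underside as it stands
- beaker: small glass beaker, 44 mm across, 58 mm high; origin at the centre of its underside as it stands
- tip_box: pipette tip box with clear lid, 90 x 122 x 81 mm; origin at the centre of its underside as it stands
- bottle: plain white bottle, 56 mm across, 130 mm high; origin at the centre of its underside as it stands
- pen: marker pen lying on the bench behind the chest, 142 mm long, 11 mm thick; origin on its underside

How it is judged:
On the way, in this order (a step that is already met when the one before it is completed fails the run):
1. the catch bar is pressed down (over 8 of its 10 mm) with the bolt still drawn (value of joint catch above 0.008 m and value of joint bolt below 0.006 m), for 0.1 s.
2. the bolt is home (within 2.5 mm of its stop) with the catch bar still held down (over 7 mm) (value of joint bolt above 0.0375 m and value of joint catch above 0.007 m), for 0.1 s.
At the end, for the whole second after the job is handed in: The bolt is home in the keep (within 3.5 mm of its stop) and at rest, the catch bar has sprung back up (within 2 mm of its top), and every loose thing is within 20 mm of where it stood (value of joint bolt above 0.0365 m and value of joint catch below 0.002 m and velocity of joint bolt below 0.005 m/s and distance of each of reagent, timer, petri, beaker, tip_box, bottle, pen from where it was at the start of the episode below 0.02 m); the robot touches nothing.
It fails at once if the bolt was moved between its ends (8 to 34 mm) with the catch bar not held down (less than 6.8 of 10 mm) (value of joint bolt between 0.008 and 0.034 m and value of joint catch below 0.0068 m).
It fails at once if a loose thing was moved, lifted or knocked over (distance of any of reagent, timer, petri, beaker, tip_box, bottle, pen from where it was at the start of the episode above 0.02 m or angle between any of reagent, timer, petri, beaker, tip_box, bottle's own z axis and vertical above 0.5 rad).
It also fails if it takes over 30 s, if anything falls off the work surface, if the arm or the gripper's body presses on something with over 40 N, if the wrist force passes 120 N, or if a joint passes its speed limit or range.

## Working session

There is one attempt and no reset: what is moved stays moved. The work goes in short steps, Python scripts to look and compute and a tool call to move; the robot and the scene stay as the last step left them, time stands still between calls to the robot, and variables do not carry over. Pictures are saved under pics/ and viewed, about 8 in all and at most 12, crops included, and the job is handed in when it is done.

Besides the shell and the picture viewer there is one more tool, called by a JSON object that holds its "fn" and its "kwargs", one argument or row to a line. drive_tool: Moves the arm, as the interface text tells. Its arguments: {"type":"object","properties":{"rows":{"type":"array","items":{"type":"array","items":{"type":"number"}}},"fingers":{"type":"number"},"newtons":{"type":"number"}},"required":["rows"]}

```bash
mkdir -p pics; ls; cat > h.py <<'E'
import numpy as np, cv2
from bench import manip
def cap(n):
    c=manip.capture(n); np.savez('/tmp/'+n+'.npz',**{k:np.array(v) for k,v in c.items()}); return c
def load(n):
    return dict(np.load('/tmp/'+n+'.npz',allow_pickle=True))
def world(c):
    z=c['z_map']; H,W=z.shape; f=H/2/np.tan(np.radians(float(c['fovy']))/2)
    u,v=np.meshgrid(np.arange(W),np.arange(H))
    p=np.stack([(u-c['cx'])/f*z,-(v-c['cy'])/f*z,-z],-1)
    return p@np.array(c['attitude']).T+np.array(c['xyz'])
E
python3 - <<'E'
from h import *
for n in ('scene','side'):
    c=cap(n); cv2.imwrite(f'pics/{n}1.png',c['pixels']); print(n,c.keys(),c['fovy'],c['cx'],c['cy'],c['xyz'],c['attitude'])
print(manip.observe(), manip.hold_point_z)
E
```

```text
pics
scene dict_keys(['pixels', 'z_map', 'fovy', 'cx', 'cy', 'xyz', 'attitude']) 50.59073794124888 269.63025118317114 206.52288505504484 [ 0.49844596 -0.78820819  1.24191812] [[ 0.97325451  0.20377668 -0.10606943]
 [-0.2296568   0.85141284 -0.4715442 ]
 [-0.00578084  0.48329209  0.87544008]]
side dict_keys(['pixels', 'z_map', 'fovy', 'cx', 'cy', 'xyz', 'attitude']) 54.65625532651053 281.2907398039524 208.00212524712057 [ 0.30455762 -0.81242596  0.64158629] [[ 0.89482587  0.25042065 -0.36956212]
 [-0.44609527  0.53294375 -0.71900624]
 [ 0.01690181  0.80824529  0.58860332]]
{'t': 0.1, 'joint_pos': array([-1.21459115e+00,  3.00381384e-01,  1.52152093e+00, -2.87283665e-05,
        1.32068102e+00, -6.66165518e-02]), 'dq': array([ 0.00037439, -0.00060013,  0.00045955,  0.0004663 , -0.00084647,
        0.00072806]), 'tau': array([ 1.91109444e-03, -5.32643867e+01, -3.53282368e+01,  7.10166176e-02,
        2.35077215e-02, -4.65690641e-05]), 'tool_pos': array([ 0.22558555, -0.50135441,  0.20496098]), 'eef_rot': array([[-3.71556920e-04,  9.11931803e-01,  4.10341625e-01],
       [ 9.18784587e-04,  4.10341792e-01, -9.11931341e-01],
       [-9.99999509e-01,  3.81811612e-05, -9.90334217e-04]]), 'ft_force': array([-0.40930317, -0.43941222, -0.05670369]), 'moment': array([-0.012396  ,  0.01935201,  0.00794368]), 'opening': 0.09417829217013834} 0.0188
```

View pics/scene1.png

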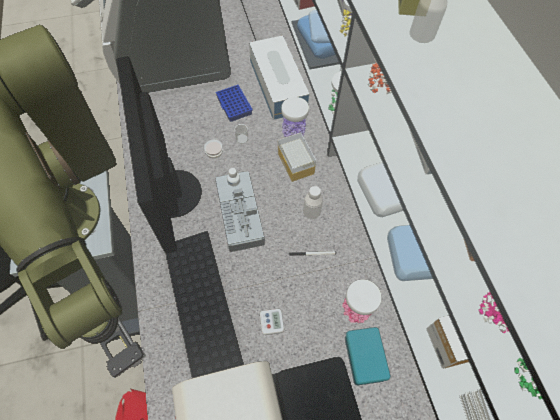

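View pics/side1.png

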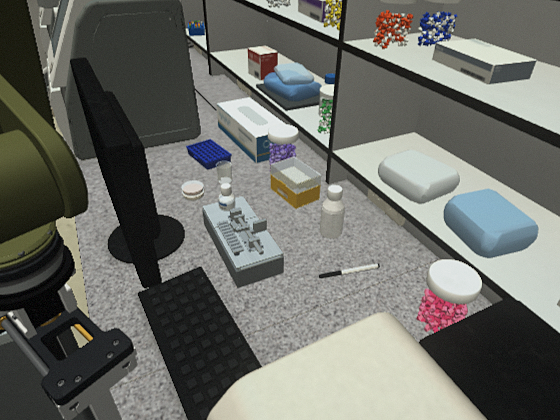

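The scene shows the chest at about (240,212), with the reagent on its far end (233,177). The monitor (150,150) and its stand (183,193) are on the robot side, and the tip box, bottle and pen are behind. The side view agrees, with the chest at about (243,240). Next I'll fit the chest pose from depth and enlarge the crops.

```bash
python3 - <<'E'
from h import *
a=load('scene')
b=load('side')
ca=cv2.resize(a['pixels'][155:260,190:290],None,fx=5,fy=5,interpolation=cv2.INTER_CUBIC)
cb=cv2.resize(b['pixels'][175:290,190:295],None,fx=5,fy=5,interpolation=cv2.INTER_CUBIC)
h=max(len(ca),len(cb))
print(ca.shape,cb.shape)
cv2.imwrite('pics/crop1.png',ca); cv2.imwrite('pics/crop2.png',cb)
for c,n in((a,'scene'),(b,'side')):
    P=world(c); 
    # lid pixels: z 52..66, area
    m=(abs(P[...,2]-.060)<.006)
    box=np.zeros_like(m)
    if n=='scene': box[165:255,205:275]=1
    else: box[190:285,195:290]=1
    m&=box
    k=P[m][:,:2].astype(np.float32); print(n,len(k),cv2.minAreaRect(k*1000), np.median(P[m][:,2]))
    t=(abs(P[...,2]-0.0)<.006); print('table z',np.median(P[t][:,2]))
    # tall things
    T=P.reshape(-1,3); T=T[(c['z_map'].ravel()>0)]
    for z0,z1 in((.02,.1),(.1,.2),(.2,.3),(.3,.4),(.4,.6)):
        s=T[(T[:,2]>z0)&(T[:,2]<z1)&(T[:,0]>.1)&(T[:,0]<1)&(abs(T[:,1])<.5)]
        H,_,_=np.histogram2d(s[:,1],s[:,0],bins=[20,18],range=[[-.5,.5],[.1,1]])
        if n=='scene':
            print(z0,z1); print('\n'.join(''.join('#' if q>3 else '.' for q in r) for r in H[::-1]))
P=world(a)
for nm,(u,v) in dict(monTop=(125,62),monTop2=(172,248),mon=(140,150),kb=(205,300),box=(220,385)).items(): print(nm,P[v,u])
E
```

```text
(525, 500, 3) (575, 525, 3)
scene 1615 ((549.6094970703125, -128.127197265625), (248.31832885742188, 107.13040924072266), 89.03651428222656) 0.060468215103924194
table z 0.00032416345159391735
0.02 0.1
..#.........####..
....#######.####..
.........#######..
.........#######..
.........#######..
.........#..####..
.......####..#.#..
.......##.#..###..
............####..
#....#......#####.
#....#.####.####..
.......####....#..
....#..####....#..
....#######.##.#..
....#######....#..
....###........#..
....####.......#..
....####.......#..
....####.......#..
....######...#.#..
0.1 0.2
..##...........##.
...########....##.
...............###
...............###
...............###
...............###
.............####.
.....#.......####.
.....#.........##.
.##..#.........###
##...#..##.....###
.....#.........###
....##.........###
....##...#...#.###
....##.........###
...............###
...............###
...............###
...............###
.............#####
0.2 0.3
..##............##
...########.....##
................##
..................
..................
....#.............
....#...
[... 710 characters left out ...]

..................
...............##.
...............###
...............##.
...............##.
...............##.
...............###
..##...........###
.###...........###
.###...........###
.#.............###
.##............###
.##............###
###............###
###............###
####...........###
####...........###
side 2006 ((551.0281372070312, -129.80947875976562), (241.88575744628906, 106.9301528930664), 89.22212219238281) 0.05733621269544292
table z -0.0027811464581457557
monTop [0.32322328 0.21048421 0.37284204]
monTop2 [ 0.34127052 -0.23962315  0.1023235 ]
mon [ 0.33563302 -0.09505827  0.37149208]
kb [ 0.4000625  -0.37909285  0.01613553]
box [ 0.42720692 -0.65732287  0.34057603]
```

View pics/crop1.png

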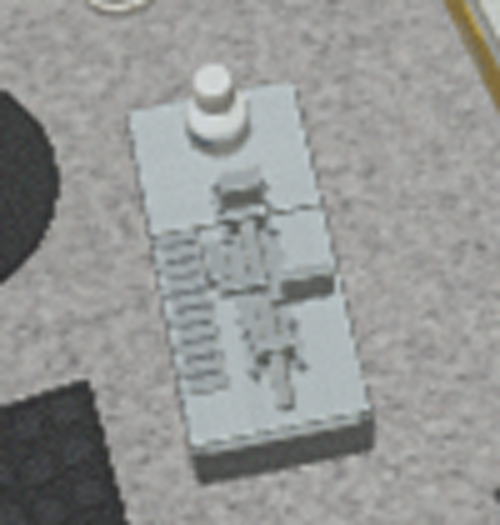

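The crop shows the chest with the catch bar on its robot side from (165,240) to (205,390), the thumb plate at about (307,290), the keep at (240,190) and the bottle at (217,105). The fit puts the chest centre near (0.550, -0.129) with yaw about -1°. I'll go up first, then across above the monitor.

{"fn": "drive_tool", "kwargs": {
  "rows": [
    [-40, 0, 0, 0],
    [-80, 0, 0, 0],
    [-120, 0, 0, 0],
    [-160, 0, 0, 0],
    [-200, 0, 0, 0],
    [-220, 0, 0, 0]
  ],
  "fingers": 0.22
}}

```text
t: 0.6
tool_pos: [0.2256, -0.5014, 0.4302]
eef_rot: [[0.002, 0.912, 0.41], [-0.005, 0.41, -0.912], [-1.0, -0.0, 0.005]]
ft_force: [-0.3, -0.3, 0.4]
opening: 0.0589
```

{"fn": "drive_tool", "kwargs": {
  "rows": [
    [0, 38, -14, -0.1],
    [0, 76, -28, -0.2],
    [0, 114, -41, -0.3],
    [0, 152, -55, -0.4],
    [0, 190, -69, -0.5],
    [0, 228, -83, -0.6],
    [0, 266, -97, -0.7],
    [0, 304, -110, -0.8],
    [0, 342, -124, -0.9],
    [0, 380, -138, -1.0],
    [0, 419, -152, -1.13],
    [0, 419, -152, -1.13],
    [0, 419, -152, -1.13]
  ]
}}

```text
t: 1.68
tool_pos: [0.5464, -0.1896, 0.4244]
eef_rot: [[-0.002, 0.015, 1.0], [0.001, 1.0, -0.015], [-1.0, 0.001, -0.002]]
ft_force: [-0.0, -0.8, 0.7]
opening: 0.0574
```

```bash
python3 - <<'E'
from h import *
s=manip.observe(); print({k:np.round(v,4) for k,v in s.items()})
c=cap('wrist'); cv2.imwrite('pics/wrist1.png',c['pixels']); print(c['xyz'],c['attitude'],c['fovy'])
c=cap('side'); cv2.imwrite('pics/side2.png',c['pixels'])
E
```

```text
{'t': np.float64(1.6833), 'joint_pos': array([-3.9740e-01,  3.2140e-01,  9.9880e-01, -1.0000e-04,  1.8232e+00,
       -3.8250e-01]), 'dq': array([-0.0575, -0.032 ,  0.0184, -0.0071, -0.0005,  0.0237]), 'tau': array([  3.1894, -54.8769, -37.69  ,   0.2504,   0.0638,  -0.413 ]), 'tool_pos': array([ 0.5464, -0.1896,  0.4244]), 'eef_rot': array([[-1.700e-03,  1.490e-02,  9.999e-01],
       [ 7.000e-04,  9.999e-01, -1.490e-02],
       [-1.000e+00,  6.000e-04, -1.700e-03]]), 'ft_force': array([-0.0267, -0.7853,  0.6828]), 'moment': array([-0.04  , -0.0838, -0.0301]), 'opening': np.float64(0.0574)}
[ 0.54762256 -0.10573785  0.60305201] [[ 0.99988509  0.01381416  0.0062425 ]
 [-0.01501853  0.95867855  0.28409485]
 [-0.00206002 -0.28415596  0.95877586]] 64.96177934217036
```

View both.

View pics/wrist1.png

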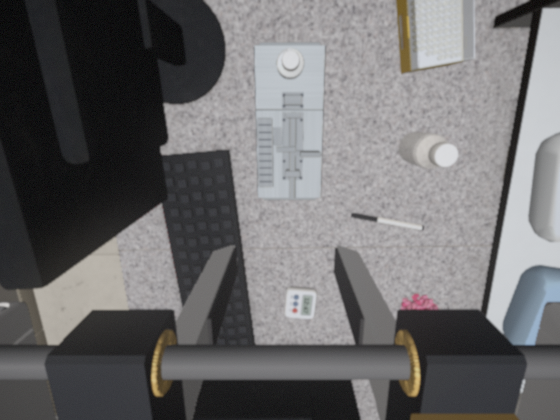

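View pics/side2.png

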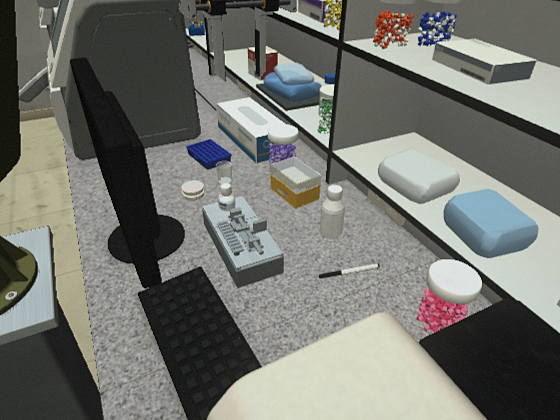

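The wrist view shows the chest upright, with corners at about (256,45), (324,45), (257,198) and (321,198). The bar runs (258..272, 117..188), and the plate is at about (309,153) with its face on the lower side. In the side view the arm is well above everything. Next step is a pose fit from the wrist depth.

```bash
python3 - <<'E'
from h import *
c=load('wrist'); P=world(c); g=lambda *b:P[b[1]:b[3],b[0]:b[2]].reshape(-1,3)
print('table',np.median(g(330,60,390,130)[:,2]))
box=np.zeros(P.shape[:2],bool); box[35:210,245:335]=1
z=P[...,2]; m=box&(z>.035)&(z<.075)
r=cv2.minAreaRect((P[m][:,:2]*1000).astype(np.float32)); print(r, np.median(z[m]))
for nm,b in dict(lid=(303,165,318,192),lidL=(300,80,320,105),bar=(261,120,270,185)).items(): print(nm,np.round(np.median(g(*b),axis=0),4))
cv2.imwrite('pics/wrist_c.png',cv2.resize(c['pixels'][35:205,245:335],None,fx=5,fy=3.5,interpolation=cv2.INTER_CUBIC) if 0 else cv2.resize(c['pixels'][85:205,245:335],None,fx=5,fy=5,interpolation=cv2.INTER_CUBIC))
f=210/np.tan(np.radians(float(c['fovy']))/2); print('f',f,c['cx'],c['cy'])
# chest yaw
w,h=r[1]; ang=r[2]; yaw=(ang if w<h else ang-90); print('yaw',yaw)
y=np.radians(yaw); R=np.array([[np.cos(y),-np.sin(y)],[np.sin(y),np.cos(y)]]); q=(P[...,:2]-np.array(r[0])/1000)@R
print('chest coords (mm): row v: plate/keep scan')
for v in (97,103,140,148,150,152,154,156,158,160): print(v,[tuple(np.round([*(q[v,u]*1000),z[v,u]*1000]).astype(int)) for u in (265,280,292,305,310,315)])
E
```

```text
table -0.00041043654278799524
((552.5742797851562, -124.5162582397461), (244.4567413330078, 110.03292083740234), 89.19143676757812) 0.05968436677425071
lid [ 0.5861 -0.2097  0.0596]
lidL [ 0.5845 -0.0746  0.0598]
bar [ 0.514  -0.1619  0.0817]
f 329.8767211880856 285.310062216366 211.1086506058109
yaw -0.808563232421875
chest coords (mm): row v: plate/keep scan
97 [(np.int64(-38), np.int64(43), np.int64(61)), (np.int64(-15), np.int64(43), np.int64(58)), (np.int64(4), np.int64(42), np.int64(85)), (np.int64(24), np.int64(43), np.int64(60)), (np.int64(32), np.int64(43), np.int64(60)), (np.int64(40), np.int64(43), np.int64(59))]
103 [(np.int64(-38), np.int64(34), np.int64(59)), (np.int64(-15), np.int64(34), np.int64(61)), (np.int64(4), np.int64(34), np.int64(83)), (np.int64(25), np.int64(34), np.int64(59)), (np.int64(32), np.int64(34), np.int64(60)), (np.int64(40), np.int64(34), np.int64(60))]
140 [(np.int64(-38), np.int64(-21), np.int64(82)), (np.int64(-14), np.int64(-21), np.int64(86)), (np.int64(4), np.int64(-21), np.int64(79)), (np.int64(25), np.int64(-22), np.int64(61)), (np.int64(33
[... 1309 characters left out ...]
p.int64(78)), (np.int64(24), np.int64(-44), np.int64(98)), (np.int64(31), np.int64(-43), np.int64(99)), (np.int64(39), np.int64(-43), np.int64(99))]
158 [(np.int64(-38), np.int64(-49), np.int64(82)), (np.int64(-15), np.int64(-52), np.int64(59)), (np.int64(4), np.int64(-49), np.int64(78)), (np.int64(26), np.int64(-51), np.int64(60)), (np.int64(34), np.int64(-52), np.int64(59)), (np.int64(42), np.int64(-52), np.int64(58))]
160 [(np.int64(-38), np.int64(-52), np.int64(82)), (np.int64(-15), np.int64(-55), np.int64(61)), (np.int64(4), np.int64(-52), np.int64(80)), (np.int64(26), np.int64(-55), np.int64(61)), (np.int64(34), np.int64(-55), np.int64(59)), (np.int64(42), np.int64(-55), np.int64(60))]
```

View pics/wrist_c.png

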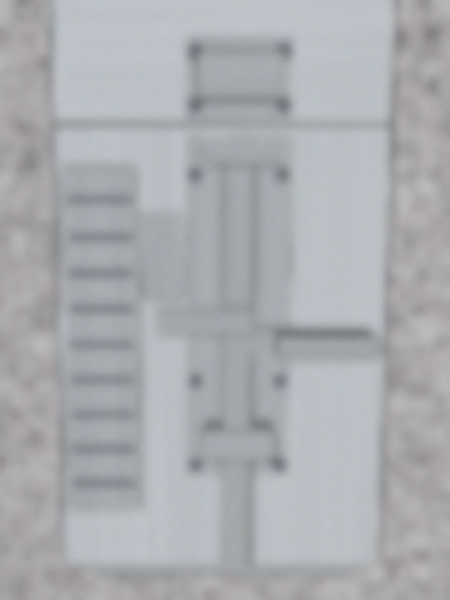

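Heights match what they should be: bar 82, keep 84, plate top 98–99, lid 60 mm. The plate face is at about y -46 and the bar's middle at x -38, so the fit is consistent, with chest origin ≈ (0.552, -0.126) and yaw -0.8°. The tool is already over chest (-4, -63) with matching yaw, so I'll descend to z≈0.122 and check from near.

{"fn": "drive_tool", "kwargs": {
  "rows": [
    [38, 0, 0, 0],
    [76, 0, 0, 0],
    [114, 0, 0, 0],
    [152, 0, 0, 0],
    [190, 0, 0, 0],
    [228, 0, 0, 0],
    [260, 0, 0, 0],
    [285, 0, 0, 0],
    [302, 0, 0, 0],
    [302, 0, 0, 0],
    [302, 0, 0, 0],
    [302, 0, 0, 0]
  ]
}}

```text
t: 2.78
tool_pos: [0.5457, -0.192, 0.1252]
eef_rot: [[0.002, 0.02, 1.0], [-0.001, 1.0, -0.02], [-1.0, -0.001, 0.002]]
ft_force: [0.7, 0.0, -0.6]
opening: 0.0573
```

```bash
python3 - <<'E'
from h import *
s=manip.observe(); print({k:np.round(v,4) for k,v in s.items()})
c=cap('wrist'); cv2.imwrite('pics/wrist2.png',c['pixels'])
E
```

```text
{'t': np.float64(2.7833), 'joint_pos': array([-0.4016,  0.4364,  1.529 , -0.    ,  1.1739, -0.382 ]), 'dq': array([ 0.008 , -0.0088, -0.0058,  0.0016, -0.0017, -0.0015]), 'tau': array([-1.78400e-01, -5.69520e+01, -3.19642e+01,  5.17000e-02,
        2.06000e-02,  6.90000e-03]), 'tool_pos': array([ 0.5457, -0.192 ,  0.1252]), 'eef_rot': array([[ 2.100e-03,  1.950e-02,  9.998e-01],
       [-9.000e-04,  9.998e-01, -1.950e-02],
       [-1.000e+00, -9.000e-04,  2.100e-03]]), 'ft_force': array([ 0.653 ,  0.0275, -0.6024]), 'moment': array([-0.0727, -0.0949, -0.0149]), 'opening': np.float64(0.0573)}
```

View pics/wrist2.png

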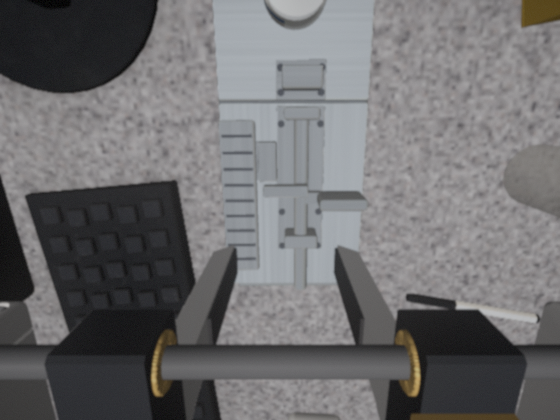

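The fingertips are at about (225,250) and (347,250). The bar runs (222..258, 120..270) and the plate is at (343,200). I'll measure fingertips against the chest in one frame.

```bash
python3 - <<'E'
from h import *
c=load('wrist'); P=world(c); z=P[...,2]
y=np.radians(-.85);R=np.array([[np.cos(y),-np.sin(y)],[np.sin(y),np.cos(y)]])
q=P.copy(); q[...,:2]=(P[...,:2]-[.5526,-.1245])@R; q=np.round(q*1000).astype(int)
for v in (240,246,249,252,256,262,270): print(v,'L',[(u,*q[v,u]) for u in (212,218,224,230,236,240)],'\n   R',[(u,*q[v,u]) for u in (332,337,342,348,354,360)])
print('bar row200',[(u,*q[200,u]) for u in range(216,264,4)])
for v in (188,192,196,200,204,208,212,216,220): print(v,[(u,*q[v,u]) for u in (325,340,355)])
print('lid edges',[(u,*q[272,u]) for u in (214,217,220,223,355,358,361,364,367)])
E
```

```text
240 L [(212, np.int64(-79), np.int64(-103), np.int64(0)), (218, np.int64(-73), np.int64(-103), np.int64(0)), (224, np.int64(-67), np.int64(-104), np.int64(-1)), (230, np.int64(-46), np.int64(-71), np.int64(83)), (236, np.int64(-42), np.int64(-71), np.int64(82)), (240, np.int64(-39), np.int64(-71), np.int64(82))] 
   R [(332, np.int64(31), np.int64(-80), np.int64(60)), (337, np.int64(35), np.int64(-80), np.int64(60)), (342, np.int64(39), np.int64(-81), np.int64(59)), (348, np.int64(44), np.int64(-80), np.int64(59)), (354, np.int64(48), np.int64(-80), np.int64(60)), (360, np.int64(67), np.int64(-104), np.int64(0))]
246 L [(212, np.int64(-79), np.int64(-110), np.int64(-1)), (218, np.int64(-73), np.int64(-110), np.int64(0)), (224, np.int64(-67), np.int64(-110), np.int64(-1)), (230, np.int64(-38), np.int64(-57), np.int64(126)), (236, np.int64(-42), np.int64(-76), np.int64(82)), (240, np.int64(-39), np.int64(-75), np.int64(83))] 
   R [(332, np.int64(31), np.int64(-86), np.int64(59)), (337, np.int64(24), np.int64(-59), np.int64(124)), (342, np.int64(39), np.int64(-86), np.int64(59)), (348,
[... 5083 characters left out ...]
(-60), np.int64(60)), (355, np.int64(48), np.int64(-61), np.int64(59))]
220 [(325, np.int64(25), np.int64(-64), np.int64(59)), (340, np.int64(36), np.int64(-64), np.int64(60)), (355, np.int64(48), np.int64(-64), np.int64(60))]
lid edges [(214, np.int64(-41), np.int64(-58), np.int64(158)), (217, np.int64(-40), np.int64(-58), np.int64(158)), (220, np.int64(-38), np.int64(-57), np.int64(158)), (223, np.int64(-37), np.int64(-57), np.int64(159)), (355, np.int64(27), np.int64(-58), np.int64(159)), (358, np.int64(29), np.int64(-58), np.int64(158)), (361, np.int64(30), np.int64(-57), np.int64(160)), (364, np.int64(32), np.int64(-58), np.int64(159)), (367, np.int64(33), np.int64(-58), np.int64(158))]
```

In one frame, the fingers' +y face is at chest y -57.5 and the plate face at -46. The left finger is at x -47..-35 over the bar (-49..-26), and the right at 22..34. I'll shift +3 in x and +4 in y, then lower to just above the bar.

{"fn": "drive_tool", "kwargs": {
  "rows": [
    [0, 4, 3, 0],
    [10, 4, 3, 0],
    [20, 4, 3, 0],
    [30, 4, 3, 0],
    [36, 4, 3, 0],
    [36, 4, 3, 0],
    [36, 4, 3, 0],
    [36, 4, 3, 0],
    [36, 4, 3, 0]
  ]
}}

```text
t: 3.58
tool_pos: [0.5487, -0.1872, 0.0879]
eef_rot: [[0.001, 0.018, 1.0], [-0.0, 1.0, -0.018], [-1.0, -0.0, 0.001]]
ft_force: [0.2, -0.9, -0.0]
opening: 0.0573
```

{"fn": "drive_tool", "kwargs": {
  "rows": [
    [3, 0, 0, 0],
    [6, 0, 0, 0],
    [9, 0, 0, 0],
    [11, 0, 0, 0],
    [13, 0, 0, 0],
    [13, 0, 0, 0],
    [13, 0, 0, 0],
    [13, 0, 0, 0],
    [13, 0, 0, 0]
  ]
}}

```text
t: 4.33
tool_pos: [0.5486, -0.1872, 0.0747]
eef_rot: [[0.001, 0.018, 1.0], [-0.0, 1.0, -0.018], [-1.0, -0.0, 0.001]]
ft_force: [2.1, -1.2, 2.5]
opening: 0.0573
```

{"fn": "drive_tool", "kwargs": {
  "rows": [
    [1, 0, 0, 0],
    [2, 0, 0, 0],
    [2, 0, 0, 0],
    [2, 0, 0, 0],
    [2, 0, 0, 0]
  ]
}}

```text
t: 4.75
tool_pos: [0.5486, -0.1871, 0.0725]
eef_rot: [[0.0, 0.018, 1.0], [-0.0, 1.0, -0.018], [-1.0, -0.0, 0.0]]
ft_force: [3.0, -1.8, 3.3]
opening: 0.0574
```

{"fn": "drive_tool", "kwargs": {
  "rows": [
    [1, 0, 0, 0],
    [2, 0, 0, 0],
    [2, 0, 0, 0],
    [2, 0, 0, 0],
    [2, 0, 0, 0]
  ]
}}

```text
t: 5.17
tool_pos: [0.5488, -0.1872, 0.0718]
eef_rot: [[0.001, 0.018, 1.0], [-0.0, 1.0, -0.018], [-1.0, -0.0, 0.001]]
ft_force: [-2.8, -0.3, 18.0]
opening: 0.0573
```

```bash
python3 - <<'E'
from h import *
s=manip.observe(); print(s['tool_pos'],s['ft_force'],s['moment'])
c=cap('wrist'); cv2.imwrite('pics/wrist3.png',c['pixels'][80:330,160:420].repeat(2,0).repeat(2,1))
P=world(c); z=P[...,2]
y=np.radians(-.85);R=np.array([[np.cos(y),-np.sin(y)],[np.sin(y),np.cos(y)]])
q=P.copy(); q[...,:2]=(P[...,:2]-[.5526,-.1245])@R; q*=1000
def sel(x0,x1,y0,y1,z0,z1): 
    m=(q[...,0]>x0)&(q[...,0]<x1)&(q[...,1]>y0)&(q[...,1]<y1)&(q[...,2]>z0)&(q[...,2]<z1); return q[m]
print('bar z',np.median(sel(-46,-30,-40,8,62,110)[:,2]),'lid',np.median(sel(22,45,-20,10,50,70)[:,2]),'tooth',np.median(sel(-24,-16,-28,-6,62,110)[:,2]))
p=sel(20,45,-50,-20,94,105); print('plate y',np.percentile(p[:,1],[2,98]))
E
```

```text
[ 0.54877037 -0.18718621  0.07180863] [-2.79755423 -0.31276635 17.96142724] [ 0.09673555  0.82759293 -0.0364374 ]
bar z 71.40711160978687 lid 59.43580925122873 tooth 75.28851639386838
plate y [-44.53864101 -37.21406056]
```

The bar is fully down: depth gives z 71.4 and the tooth 75.3, with 18 N at the stop. The bolt is still drawn. I'll ease slightly and push along +y with the bar held down.

{"fn": "drive_tool", "kwargs": {
  "rows": [
    [-0.5, 2, 0, 0],
    [-0.5, 4, 0, 0],
    [-0.5, 7, 0, 0],
    [-0.5, 10, 0, 0],
    [-0.5, 13, 0, 0],
    [-0.5, 16, 0, 0],
    [-0.5, 19, 0, 0],
    [-0.5, 22, 0, 0],
    [-0.5, 25, 0, 0],
    [-0.5, 28, 0, 0],
    [-0.5, 31, 0, 0],
    [-0.5, 34, 0, 0],
    [-0.5, 37, 0, 0],
    [-0.5, 40, 0, 0],
    [-0.5, 42, 0, 0],
    [-0.5, 44, 0, 0],
    [-0.5, 44, 0, 0],
    [-0.5, 44, 0, 0]
  ]
}}

```text
t: 6.72
tool_pos: [0.5496, -0.1441, 0.072]
eef_rot: [[0.001, 0.018, 1.0], [-0.002, 1.0, -0.018], [-1.0, -0.002, 0.001]]
ft_force: [0.7, -6.6, 12.6]
opening: 0.0573
```

```bash
cat >> h.py <<'E'
def check():
    s=manip.observe(); print(s['t'],s['tool_pos'],s['ft_force'])
    c=cap('wrist'); P=world(c)
    y=np.radians(-.85);R=np.array([[np.cos(y),-np.sin(y)],[np.sin(y),np.cos(y)]])
    q=P.copy(); q[...,:2]=(P[...,:2]-[.5526,-.1245])@R; q*=1000
    def sel(x0,x1,y0,y1,z0,z1):
        return q[(q[...,0]>x0)&(q[...,0]<x1)&(q[...,1]>y0)&(q[...,1]<y1)&(q[...,2]>z0)&(q[...,2]<z1)]
    print('bar z',np.median(sel(-46,-30,-90,10,66,86)[:,2]),'tooth',np.median(sel(-24,-16,-28,-6,62,110)[:,2]))
    p=sel(20,45,-60,20,94,103); print('plate y',np.percentile(p[:,1],[2,98]),len(p))
    return c
E
python3 -c "
from h import *
check()"
```

```text
6.7167 [ 0.54963185 -0.14411758  0.07198485] [ 0.65980268 -6.61898388 12.55767777]
bar z 71.55393365385062 tooth 75.30042062300222
plate y [-23.03696664  -1.53582513] 1035
```

The plate has moved about 35.7 mm and the bar is still down. I'll creep to the stop.

{"fn": "drive_tool", "kwargs": {
  "rows": [
    [0, 1.5, 0, 0],
    [0, 3, 0, 0],
    [0, 4, 0, 0],
    [0, 5, 0, 0],
    [0, 6, 0, 0],
    [0, 6, 0, 0],
    [0, 6, 0, 0]
  ]
}}

```text
t: 7.35
tool_pos: [0.5497, -0.1397, 0.072]
eef_rot: [[0.002, 0.019, 1.0], [-0.004, 1.0, -0.019], [-1.0, -0.004, 0.002]]
ft_force: [0.3, -18.4, 10.2]
opening: 0.0573
```

```bash
python3 -c "
from h import *
check()"
```

```text
7.35 [ 0.54972063 -0.1397157   0.07199867] [  0.30823312 -18.3779184   10.20354864]
bar z 71.56239362307676 tooth 75.3004909863364
plate y [-18.56730082   2.46831783] 1042
```

The bolt moved 39.7 mm, and the y force rose from 6.6 N to 18.4 N, so it is at its stop with the bar down. I'll back off the plate, then lift.

{"fn": "drive_tool", "kwargs": {
  "rows": [
    [0, 6, 0, 0],
    [0, -1, 0, 0],
    [0, -4, 0, 0],
    [0, -6, 0, 0],
    [0, -6, 0, 0],
    [-4, -6, 0, 0],
    [-8, -6, 0, 0],
    [-14, -6, 0, 0],
    [-24, -6, 0, 0],
    [-40, -6, 0, 0],
    [-70, -6, 0, 0],
    [-100, -6, 0, 0],
    [-130, -6, 0, 0],
    [-160, -6, 0, 0],
    [-190, -6, 0, 0],
    [-190, -6, 0, 0],
    [-190, -6, 0, 0],
    [-190, -6, 0, 0]
  ]
}}

```text
t: 8.9
tool_pos: [0.5488, -0.143, 0.2602]
eef_rot: [[-0.001, 0.018, 1.0], [0.0, 1.0, -0.018], [-1.0, 0.0, -0.001]]
ft_force: [0.6, 1.3, -0.9]
opening: 0.0571
```

```bash
python3 -c "
from h import *
c=check(); cv2.imwrite('pics/wrist4.png',c['pixels'])"
```

```text
8.9 [ 0.54881619 -0.14303167  0.26021302] [ 0.61323134  1.27606885 -0.85180465]
bar z 81.64096622472428 tooth 85.52226527996993
plate y [-5.17003397  2.15856208] 188
```

View pics/wrist4.png

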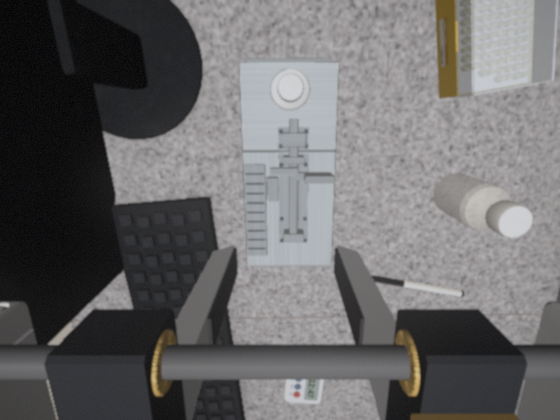

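The wrist view shows the rod through the keep (292,130), the plate at (318,178) and the bottle (290,88), pen (418,286) and others standing in place. The bar is up (z 81.6), the plate face is at y -5.2, and the gripper is clear.

```bash
python3 -c "
from h import *
print(manip.sign_off())"
```

```text
the job is handed in; nothing more can be done
None
```

The chest is locked and the job is handed in; sign-off gives no verdict. With one finger holding the catch bar at its stop, the other pushed the thumb plate until the bolt reached its stop. Then I backed off the plate and lifted clear, and the catch sprang up.

- **While pressing:** the bar top was at z 71.4–71.6 mm (72 is fully down) each time I measured it, from before the push until the bolt was at its stop. The push force rose to 18 N at the bolt's stop.
- **After letting go:** the bar top is at 81.6 mm (82 is fully up). The plate face is at y -5.2 mm, a travel of about 39.5 of the 40 mm.
- **Surroundings:** the gripper is about 0.26 m up and touching nothing. The reagent, bottle, tip box, pen and timer look undisturbed in the last wrist picture. The petri dishes and beaker were outside that view, but the arm never went near them.
- **Time:** it took about 9 s of the 30 s.
- **Disagreement:** the cameras differed by 3–5 mm on where the chest is. I worked from the wrist camera, which sees the fingertips and chest in one frame.

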